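# Stack the reagent carriers on the black turntable

## Robot

A 6-joint arm with a two-finger parallel gripper is mounted at the origin on the work surface. World frame = base frame: x ahead of the robot, y to its left, z up, the work surface at z = 0. Lengths are in m, angles in rad, forces in N, time in s.
With the tool pointing down it reaches from about 0.35 to 0.975 m from the base axis. Payload 4.9 kg.
Tool frame: the origin (TCP) lies between the finger pads; the fingertips stand 19 mm ahead of it and the grasp point (between the pads) is the TCP; z points along the fingers, y is the direction in which the jaws open and shut (so a half turn about z gives the same grasp; the last joint's range is limited). The gripper opens to 85 mm and grips with 20 to 120 N. Pads are 22 mm wide; open, the fingers measure 114 mm over their backs; the gripper's body (76 mm by 85 mm) begins 54 mm behind the grasp point. The pads swing forward as they close: fully open they stand 13 mm farther back than shut.
Start: joints at [1.032, 0.053, 1.613, -0, 1.476, -0.119], TCP at [0.255, 0.571, 0.25] pointing down, gripper open.
Joint ranges: [-3.01, 3.01], [-1.01, 2.22], [0.06, 2.58], [-1.02, 4.17], [0.09, 2.62], [-3.14, 3.14]. Speed limits (rad/s): [2.57, 2.57, 3.14, 3.14, 3.14, 3.14].

## Interface

Orientations are given as a unit quaternion [w, x, y, z].
In Python, from plant import state, grab_frame, calibration, job_done gives the robot as it stands. The module is installed in compiled form; this text tells all that it offers.
- The arm moves only by the tool servo_tool, never from a script. Its argument "deltas" is a list that holds one entry, the list of rows, each a list of 5 numbers: the finger opening in mm, from 0 to 85.4, then the shift along the world's x, y, z in mm, then the turn about the world's z in units of 6 degrees (1.0 is 6 degrees). A call has 1 to 5 rows; each row is the pose to reach, as a shift and turn from the pose commanded when the call began; what a row does not reach only later rows make up. A row lasts 1/8 s, in which the tool goes at most 62.5 mm and 10.7 degrees, less where a joint would pass 70% of its speed; a pose out of reach is approached as far as the arm can. A call with a gripper value outside its range is refused whole. The fingers move at their own pace and stop on an object; the grip force is fixed at half the most. Time passes only in rows, so rows that repeat a pose let the fingers close. It gives the time, the measured TCP pose, the force and the opening at its end, in the units of the state.
- state(): the state, without advancing time (a new reading comes with each control period).
- grab_frame(name): name is "scene" or "top" or "wrist"; returns the picture (480x640x3 uint8, red, green, blue); there is no depth.
- calibration(name): a dict with "intrinsics" (3x3 intrinsics, pixels), "world_from_camera" (4x4, takes a point from camera to world coordinates). Camera axes: x right, y down, z forward; pixel columns grow to the right and rows downward; lengths in m; the calibration is good to about 2 mm. A picture is of the moment at which its call begins: read the wrist's pose just before it. calibration takes no time and is no camera call; for the wrist camera it gives the pose at the moment of the call.
- job_done(): hands the job in, once; it reports no verdict.
The state is a dict: "time": time; "joint_pos": joint angles; "joint_vel": joint speeds; "joint_efforts": joint torques, N m; "tool_pos": TCP position; "tool_rot": TCP orientation; "contact_force": force on the tool from outside, world axes, zero at the start; "ft_torque": the same for the moment, N m; "gripper_width": opening from 0.0 (shut) to 1.0 (fully open).
Only numpy, scipy, OpenCV 4.12 (cv2) and the standard library are available. Lean on these libraries where they do the work, as an engineer would, in place of code of your own. Each camera call takes 0.05 s, during which the arm holds its last target.

## Task

Make up the reagent stack on the spindle of the black turntable, from the bottom up: the carrier of amber bottles first, then the blue-capped carrier, then the yellow-capped carrier, and last the plain grey cover, each sitting level and centred on the one below. Lower each piece gently until it rests before letting go, without dropping it. Leave the green turntable empty, do not disturb the jar, tip box and beaker nearby, and let go of everything at the end.

Things in the scene. Friction and masses are not known exactly. Their poses are not given: they have to be found in the camera images.
- amber_carrier: Loose round carrier of eight amber-brown bottles with white caps, about 0.3 kg. Body 44 mm high, 88 mm across; central upright round black knob to grip, 22 mm across, 44 to 76 mm above origin (top 4 mm chamfered). Hollow underneath: 40 mm across, 36 mm deep, goes over the knob or spindle below (9 mm spare all round), so pieces rest face to face, 44 mm apart. Origin: centre of underside, z up.
- blue_carrier: Loose round carrier of eight milky white bottles with blue caps, about 0.3 kg. Body 44 mm high, 88 mm across; central upright round black knob to grip, 22 mm across, 44 to 76 mm above origin (top 4 mm chamfered). Hollow underneath: 40 mm across, 36 mm deep, goes over the knob or spindle below (9 mm spare all round), so pieces rest face to face, 44 mm apart. Origin: centre of underside, z up.
- yellow_carrier: Loose round carrier of six milky white bottles with yellow caps, about 0.3 kg. Body 44 mm high, 90 mm across; central upright round black knob to grip, 22 mm across, 44 to 76 mm above origin (top 4 mm chamfered). Hollow underneath: 40 mm across, 36 mm deep, goes over the knob or spindle below (9 mm spare all round), so pieces rest face to face, 44 mm apart. Origin: centre of underside, z up.
- cover: Loose plain grey round cover with a bevelled top edge, no bottles, about 0.25 kg. Body 44 mm high, 88 mm across; central upright round black knob to grip, 22 mm across, 44 to 76 mm above origin (top 4 mm chamfered). Hollow underneath: 40 mm across, 36 mm deep, goes over the knob or spindle below (9 mm spare all round), so pieces rest face to face, 44 mm apart. Origin: centre of underside, z up.
- black_turntable: Black turntable: the stack goes here. Fixed, 120 mm across and 10 mm high, a thin grey ring at its foot; from its centre rises a steel spindle 20 mm across to 40 mm above the work surface. Origin: centre of the disc's underside, on the work surface, z up. Undersides of seated pieces: 10, 54, 98, 142 mm high.
- green_turntable: Green turntable, to be left empty. Fixed, 120 mm across and 10 mm high, a thin grey ring at its foot; from its centre rises a steel spindle 20 mm across to 40 mm above the work surface. Origin: centre of the disc's underside, on the work surface, z up.
- jar: Bystander: small closed amber jar with a white lid, 48 mm across, 65 mm high, loose. Origin: centre of its underside.
- tip_box: Bystander: blue box of white pipette tips, 70 x 100 x 49 mm high, loose. Origin: centre of its underside.
- beaker: Bystander: open white beaker, 60 mm across the rim, 60 mm high, loose. Origin: centre of its underside.

How it is judged:
By the outcome, as a careful person would: the job done as asked, in the order asked, and still so for the second after the job is handed in, with the robot touching nothing.
It also fails if it takes over 96 s, if anything falls off the work surface, if the arm or the gripper's body presses on something with over 40 N, if the wrist force passes 120 N, or if a joint passes its speed limit or range.

## Working session

There is one attempt and no reset: what is moved stays moved. The work goes in short steps, Python scripts to look and compute and a tool call to move; the robot and the scene stay as the last step left them, time stands still between calls to the robot, and variables do not carry over. Pictures are saved under pics/ and viewed, and the job is handed in when it is done.

Besides the shell and the picture viewer there is one more tool, called after "Emit:" by a JSON object that holds its "op" and its "data", one argument or row to a line. servo_tool: Moves the arm, as the interface text tells. Its arguments: {"type":"object","properties":{"deltas":{"type":"array","items":{"type":"array","items":{"type":"array","items":{"type":"number"}}}}},"required":["deltas"]}

```bash
mkdir -p pics
python3 - <<'E'
from plant import *
import cv2
for n in ["scene","top","wrist"]:
    c=calibration(n); print(n,c["intrinsics"],c["world_from_camera"].__repr__())
    f=grab_frame(n); cv2.imwrite(f"pics/{n}0.png",f[:,:,::-1])
print(state())
E
```

```text
scene [[523.75757157   0.         319.25741488]
 [  0.         523.75757157 250.3634806 ]
 [  0.           0.           1.        ]] array([[-0.40882415,  0.5513236 , -0.72725862,  1.37316863],
       [ 0.9125878 ,  0.25291276, -0.32127657,  0.34374088],
       [ 0.00680563, -0.79503297, -0.60652804,  0.66488879],
       [ 0.        ,  0.        ,  0.        ,  1.        ]])
top [[554.68748542   0.         314.14716905]
 [  0.         554.68748542 229.8522582 ]
 [  0.           0.           1.        ]] array([[ 2.10039305e-02, -9.87951506e-01,  1.53331852e-01,
         4.47828334e-01],
       [-9.99721992e-01, -2.23976646e-02, -7.36777870e-03,
        -5.89650776e-04],
       [ 1.07132835e-02, -1.53134472e-01, -9.88147286e-01,
         1.13128309e+00],
       [ 0.00000000e+00,  0.00000000e+00,  0.00000000e+00,
         1.00000000e+00]])
wrist [[370.89318765   0.         312.07032321]
 [  0.         370.89318765 239.90339318]
 [  0.           0.           1.        ]] array([[ 4.07244760e-01,  8.77182119e-01,  2.54368308e-01,
         1.89315880e-01],
       [ 9.13318605e-01, -3.9085
[... 220 characters left out ...]
]])
{'time': 0.15, 'joint_pos': array([ 1.03200165e+00,  5.32606294e-02,  1.61393209e+00,  7.02182974e-06,
        1.47600701e+00, -1.18957761e-01]), 'joint_vel': array([-0.00089174, -0.00167808, -0.00525712,  0.00017642, -0.00394444,
        0.0002262 ]), 'joint_efforts': array([ 7.03537307e-05, -3.94242024e+01, -3.70721483e+01, -1.28177062e-04,
        4.57667717e-03, -2.02060555e-06]), 'tool_pos': array([0.25450476, 0.57035528, 0.24933883]), 'tool_rot': array([-2.62834951e-04,  2.08380409e-01,  9.78047524e-01, -7.59347036e-04]), 'contact_force': array([-0.34366834, -0.97053621,  0.59379366]), 'ft_torque': array([-0.01063673,  0.00774349,  0.03666648]), 'gripper_width': 1.0019549519185316}
```

View pics/top0.png

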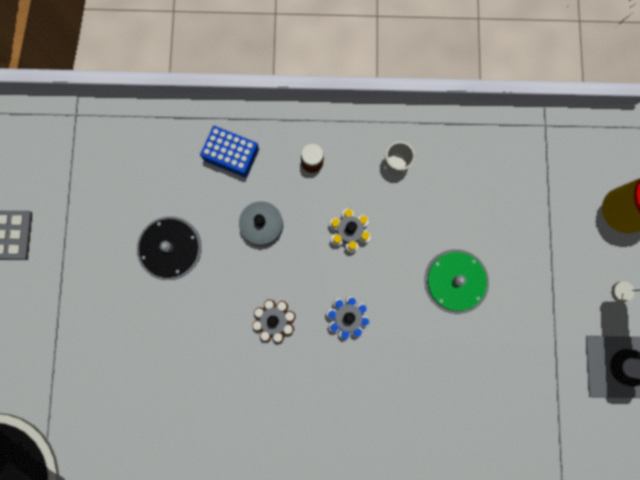

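View pics/scene0.png

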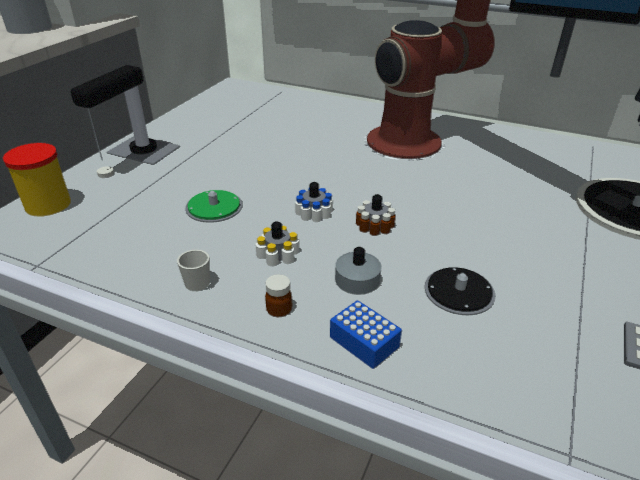

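View pics/wrist0.png

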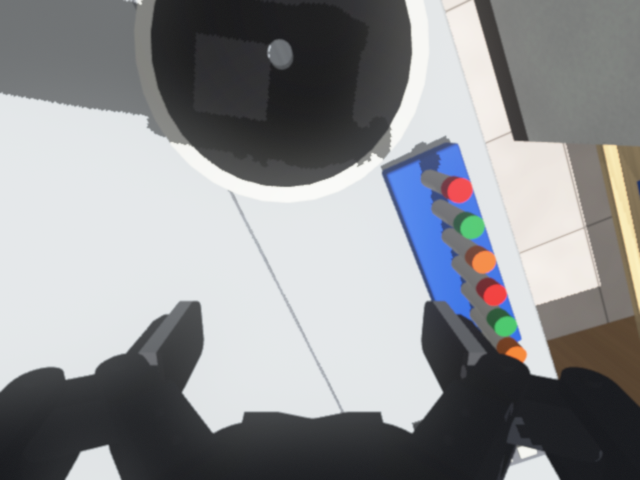

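The top view (camera right = −y) shows black turntable (168,247), cover (260,223), yellow (350,229), amber (273,321), blue (349,318), green (457,281). I'll measure these.

```bash
cat > h.py <<'E'
import numpy as np,cv2
from plant import *
def ray(c,uv,z):
    K=c["intrinsics"];T=c["world_from_camera"]
    d=T[:3,:3]@np.linalg.solve(K,[uv[0],uv[1],1.]);o=T[:3,3]
    return (o+d*(z-o[2])/d[2])[:2]
def proj(c,p):
    T=c["world_from_camera"];q=T[:3,:3].T@(np.array(p)-T[:3,3]);q=c["intrinsics"]@q
    return q[:2]/q[2]
def blob(m,near):
    n,l,s,ce=cv2.connectedComponentsWithStats(m.astype(np.uint8))
    i=1+np.argmin(np.hypot(*(ce[1:]-near).T)+1000*(s[1:,4]<20))
    return ce[i],s[i]
E
python3 - <<'E'
from h import *
f=cv2.imread("pics/top0.png");c=calibration("top")
hsv=cv2.cvtColor(f,cv2.COLOR_BGR2HSV)
dark=f.max(2)<45
for n,p in dict(cover=(260,221),yellow=(351,227),amber=(273,321),blue=(349,318)).items():
    w=np.zeros_like(dark);w[p[1]-16:p[1]+17,p[0]-16:p[0]+17]=1
    b,s=blob(dark&w,p); print(n,b,s,"knob mid z.065",ray(c,b,.065))
b,s=blob(f.max(2)<60,(168,247));print("black",b,s,ray(c,b,.010))
g=(hsv[...,0]>45)&(hsv[...,0]<75)&(hsv[...,1]>150)
b,s=blob(g,(457,281));print("green",b,s,ray(c,b,.01))
for n,p,lo,hi in [("yellowcaps",(351,230),20,35),("bluecaps",(349,318),105,125)]:
    w=(hsv[...,0]>=lo)&(hsv[...,0]<=hi)&(hsv[...,1]>120); m=np.zeros_like(w);m[p[1]-30:p[1]+31,p[0]-30:p[0]+31]=1
    y,x=np.where(w&m);(cc,r)=cv2.minEnclosingCircle(np.c_[x,y].astype(np.float32));print(n,cc,r,ray(c,cc,.044))
w=cv2.resize(f[180:360,130:400],None,fx=2.9,fy=2.9,interpolation=cv2.INTER_CUBIC);cv2.imwrite("pics/topz.png",w)
for n,p in dict(jar=(313,155),box=(230,150),beaker=(398,157)).items(): print(n,ray(c,p,.05))
E
```

```text
cover [259.01886792 221.10377358] [254 215  11  13 106] knob mid z.065 [0.62809239 0.09919273]
yellow [350.2815534  228.08737864] [345 222  11  13 103] knob mid z.065 [ 0.61835757 -0.07883221]
amber [272.29032258 321.40860215] [268 316  10  12  93] knob mid z.065 [0.43592347 0.06708863]
blue [348.44680851 318.30851064] [343 313  12  12  94] knob mid z.065 [ 0.4447531  -0.07725787]
black [168.1944664  247.98142292] [ 139  219   59   59 2530] [0.57787773 0.28644127]
green [456.6430004  281.08263137] [ 428  252   58   59 2493] [ 0.52352907 -0.2992791 ]
yellowcaps (350.22222900390625, 229.03472900390625) 20.15768051147461 [ 0.61980899 -0.08027631]
bluecaps (348.28570556640625, 318.0714416503906) 20.61771583557129 [ 0.44513951 -0.07845034]
jar [ 0.76814076 -0.00313528]
box [0.77450583 0.16423664]
beaker [ 0.76811749 -0.17463429]
```

View pics/topz.png

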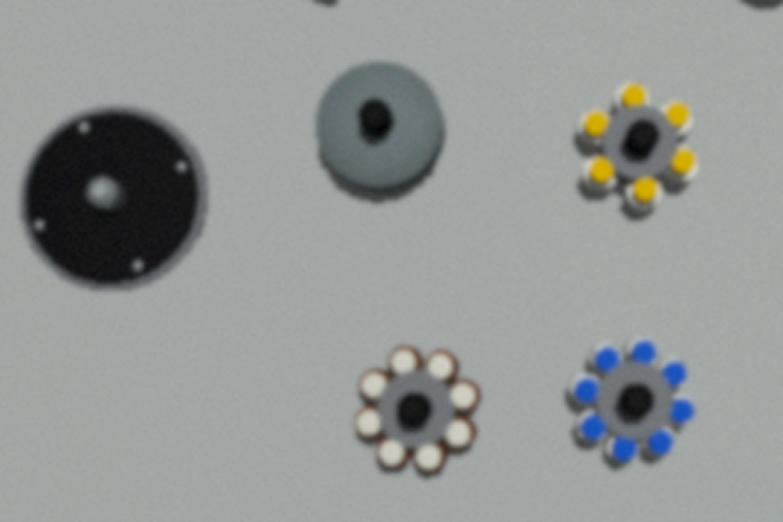

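Emit:
{"op": "servo_tool", "data": {
  "deltas": [
    [[60,20,-55,0,0],[60,40,-111,0,0],[60,60,-167,0,0],[60,80,-223,0,0],[60,100,-279,0,0]]
  ]
}}

```text
time: 0.78
tool_pos: [0.3548, 0.2899, 0.2501]
tool_rot: [0.0, 0.208, 0.978, -0.0]
contact_force: [0.8, 0.1, -0.4]
gripper_width: 0.705
```

Emit:
{"op": "servo_tool", "data": {
  "deltas": [
    [[60,20,-56,0,0],[60,40,-112,0,0],[60,60,-168,-20,0],[60,81,-225,-50,0],[60,81,-225,-50,0]]
  ]
}}

```text
time: 1.4
tool_pos: [0.4349, 0.0639, 0.1976]
tool_rot: [-0.002, 0.211, 0.977, -0.001]
contact_force: [0.4, -0.7, 0.3]
gripper_width: 0.704
```

Run:
```python
from h import *
c=calibration("wrist");s=state();f=grab_frame("wrist");cv2.imwrite("pics/w1.png",f[:,:,::-1])
print(s["time"],s["tool_pos"],s["gripper_width"],s["contact_force"]); print(c["world_from_camera"])
print(proj(c,[.436,.067,.076]))
```

```text
1.4 [0.43486316 0.06385113 0.19762759] 0.7041092592300623 [ 0.36911417 -0.7134799   0.32981429]
[[ 0.41242157  0.87597317  0.25015884  0.37034492]
 [ 0.91099224 -0.39618648 -0.11458368  0.09273044]
 [-0.00126267  0.27514954 -0.96140061  0.32238715]
 [ 0.          0.          0.          1.        ]]
[317.78527157 239.7772257 ]
```

View pics/w1.png

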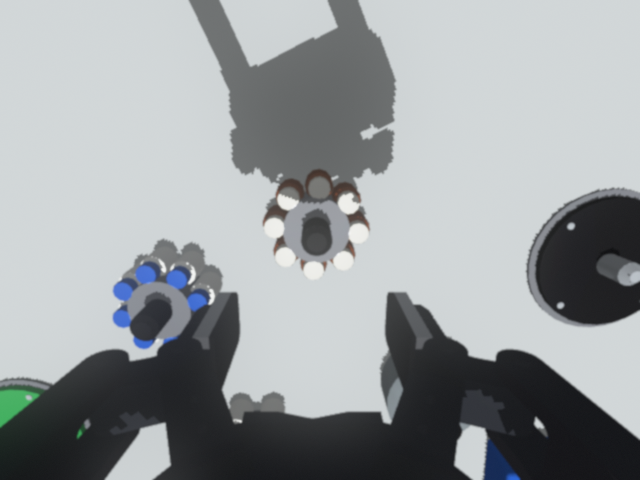

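```bash
cat >> h.py <<'E'
def knob(c,f,x,y,ztop,tag,wide=40):
    """dark knob-top: crop around predicted pixel"""
    u,v=proj(c,[x,y,ztop]).astype(int)
    a=f[max(0,v-wide):v+wide,max(0,u-wide):u+wide]
    cv2.imwrite(f"pics/{tag}.png",cv2.resize(a[:,:,::-1],None,fx=6,fy=6,interpolation=cv2.INTER_CUBIC))
    return u-wide,v-wide
E
python3 - <<'E'
from h import *
c=calibration("wrist");s=state();f=grab_frame("wrist");print(s["tool_pos"])
u,v=knob(c,f,.436,.067,.076,"k1");print(u,v)
E
```

```text
[0.43517397 0.06495134 0.19853455]
275 199
```

View pics/k1.png

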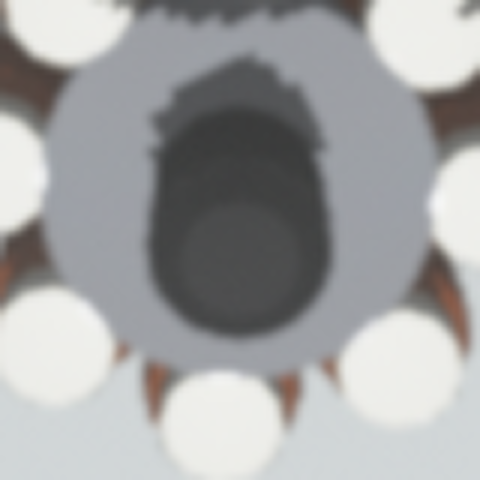

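Run:
```python
from h import *
c=calibration("wrist");print(state()["tool_pos"],ray(c,(315.2,242),.076), ray(c,(312,240),.0))
```

```text
[0.43543796 0.06619766 0.19965095] [0.43819198 0.06694299] [0.45602174 0.05654536]
```

Emit:
{"op": "servo_tool", "data": {
  "deltas": [
    [[60,1,0,-40,0],[60,1,0,-80,0],[60,1,0,-112,0],[60,1,0,-132,0],[60,1,0,-132,0]]
  ]
}}

```text
time: 2.12
tool_pos: [0.4355, 0.0682, 0.0674]
tool_rot: [-0.001, 0.207, 0.978, -0.0]
contact_force: [-0.2, 0.8, -0.9]
gripper_width: 0.704
```

Emit:
{"op": "servo_tool", "data": {
  "deltas": [
    [[35,0,0,0,0],[0,0,0,0,0],[0,0,0,0,0],[0,0,0,0,0],[0,0,0,0,0]]
  ]
}}

```text
time: 2.75
tool_pos: [0.4381, 0.0669, 0.0702]
tool_rot: [0.001, 0.208, 0.978, 0.001]
contact_force: [-1.3, 1.9, 6.1]
gripper_width: 0.232
```

Emit:
{"op": "servo_tool", "data": {
  "deltas": [
    [[0,0,0,0,0],[0,0,0,5,0],[0,0,0,20,0],[0,0,0,50,0],[0,0,0,100,0]]
  ]
}}

```text
time: 3.38
tool_pos: [0.4348, 0.0667, 0.1676]
tool_rot: [-0.002, 0.208, 0.978, -0.0]
contact_force: [0.8, -0.2, -4.0]
gripper_width: 0.232
```

Emit:
{"op": "servo_tool", "data": {
  "deltas": [
    [[0,10,20,20,0],[0,38,58,25,0],[0,66,100,25,0],[0,94,145,25,0],[0,100,155,25,0]]
  ]
}}

```text
time: 4.0
tool_pos: [0.5374, 0.2238, 0.1934]
tool_rot: [-0.0, 0.207, 0.978, 0.0]
contact_force: [0.3, -0.9, -2.5]
gripper_width: 0.232
```

Run:
```python
from h import *
grab_frame("wrist")
c=calibration("wrist");s=state();f=grab_frame("wrist");print(s["time"],s["tool_pos"],s["contact_force"],s["ft_torque"],s["gripper_width"])
print(proj(c,[.578,.286,.04]),proj(c,[.578,.286,.01]));cv2.imwrite("pics/w2.png",f[:,:,::-1])
f=grab_frame("scene");cv2.imwrite("pics/s2.png",f[:,:,::-1])
```

```text
4.05 [0.53730748 0.22363619 0.19331334] [ 0.43191038 -0.26575509 -2.64698912] [-0.01006649  0.02377945  0.02184626] 0.2317435481569193
[406.37856618 242.87001476] [397.81039504 232.87842772]
```

View pics/w2.png

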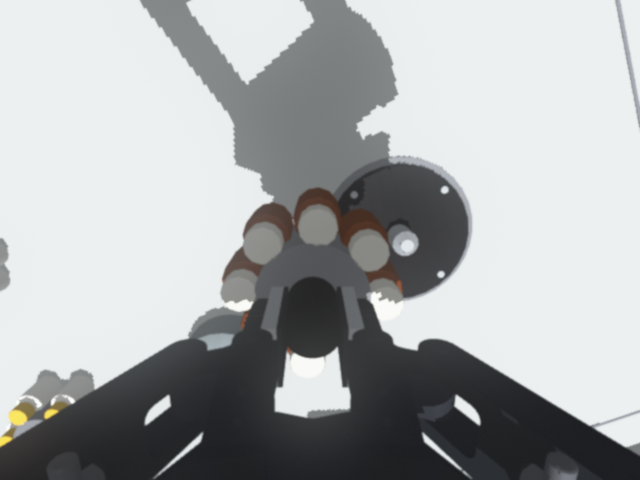

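View pics/s2.png

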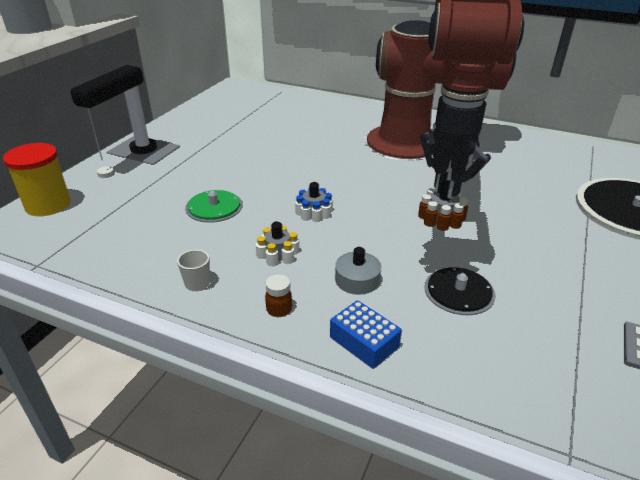

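Run:
```python
from h import *
c=calibration("wrist");f=cv2.imread("pics/w2.png")
g=f[225:260,380:425];cv2.imwrite("pics/sp.png",cv2.resize(g,None,fx=12,fy=12,interpolation=cv2.INTER_CUBIC))
for p in [(405,244),(405,243)]:print(ray(c,p,.04))
print(state()["tool_pos"])
```

```text
[0.57715508 0.28213272]
[0.57638663 0.28241264]
[0.53622202 0.22140664 0.19310576]
```

View pics/sp.png

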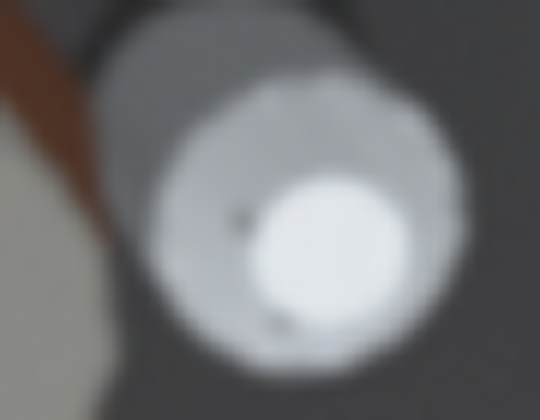

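Emit:
{"op": "servo_tool", "data": {
  "deltas": [
    [[0,20,30,0,0],[0,36,56,0,0],[0,41,64,0,0],[0,41,64,-20,0],[0,41,64,-50,0]]
  ]
}}

```text
time: 4.78
tool_pos: [0.5775, 0.2845, 0.1428]
tool_rot: [0.0, 0.209, 0.978, -0.0]
contact_force: [-0.1, -0.8, -4.0]
gripper_width: 0.235
```

Emit:
{"op": "servo_tool", "data": {
  "deltas": [
    [[0,0,0,-25,0],[0,0,0,-45,0],[0,0,0,-55,0],[0,0,0,-57,0],[0,0,0,-57,0]]
  ]
}}

```text
time: 5.4
tool_pos: [0.5783, 0.2859, 0.0872]
tool_rot: [0.001, 0.208, 0.978, 0.0]
contact_force: [1.6, -0.5, -3.3]
gripper_width: 0.236
```

Emit:
{"op": "servo_tool", "data": {
  "deltas": [
    [[0,0,0,-1,0],[0,0,0,-2,0],[0,0,0,-3,0],[0,0,0,-4,0],[0,0,0,-4,0]]
  ]
}}

```text
time: 6.02
tool_pos: [0.5776, 0.2857, 0.0821]
tool_rot: [-0.0, 0.208, 0.978, -0.0]
contact_force: [-0.5, -0.0, -4.5]
gripper_width: 0.228
```

Emit:
{"op": "servo_tool", "data": {
  "deltas": [
    [[0,0,0,-1,0],[0,0,0,-1.5,0],[0,0,0,-2,0],[0,0,0,-2,0]]
  ]
}}

```text
time: 6.52
tool_pos: [0.5778, 0.2857, 0.0803]
tool_rot: [0.0, 0.208, 0.978, -0.0]
contact_force: [0.3, -0.9, -2.6]
gripper_width: 0.234
```

Emit:
{"op": "servo_tool", "data": {
  "deltas": [
    [[0,0,0,-0.5,0],[0,0,0,-1,0],[0,0,0,-1,0]]
  ]
}}

```text
time: 6.9
tool_pos: [0.5779, 0.2858, 0.0802]
tool_rot: [0.0, 0.208, 0.978, 0.0]
contact_force: [-4.0, -2.0, 5.0]
gripper_width: 0.235
```

Emit:
{"op": "servo_tool", "data": {
  "deltas": [
    [[0,0,0,-0.5,0],[0,0,0,-1,0],[0,0,0,-1,0]]
  ]
}}

```text
time: 7.28
tool_pos: [0.578, 0.2858, 0.0802]
tool_rot: [0.0, 0.208, 0.978, -0.0]
contact_force: [-5.9, -2.2, 7.7]
gripper_width: 0.228
```

Emit:
{"op": "servo_tool", "data": {
  "deltas": [
    [[0,0,0,1,0],[20,0,0,1,0],[40,0,0,2,0],[55,0,0,2,0],[55,0,0,2,0]]
  ]
}}

```text
time: 7.9
tool_pos: [0.5778, 0.2857, 0.0801]
tool_rot: [0.0, 0.208, 0.978, 0.0]
contact_force: [-0.1, 0.4, -0.6]
gripper_width: 0.647
```

Emit:
{"op": "servo_tool", "data": {
  "deltas": [
    [[55,0,0,5,0],[55,0,0,25,0],[55,0,0,65,0],[55,0,0,110,0],[55,-20,-50,120,0]]
  ]
}}

```text
time: 8.52
tool_pos: [0.5608, 0.2376, 0.2076]
tool_rot: [0.005, 0.207, 0.978, 0.003]
contact_force: [1.4, -1.6, 0.1]
gripper_width: 0.643
```

Run:
```python
from h import *
c=calibration("wrist");s=state();f=grab_frame("wrist");print(s["time"],s["tool_pos"],s["contact_force"],s["gripper_width"])
print(proj(c,[.578,.286,.086]));cv2.imwrite("pics/w3.png",f[:,:,::-1])
```

```text
8.525 [0.56076308 0.23763777 0.20760363] [ 1.35662434 -1.59881698  0.14584964] 0.6431170716689163
[385.64869837 232.52384307]
```

View pics/w3.png

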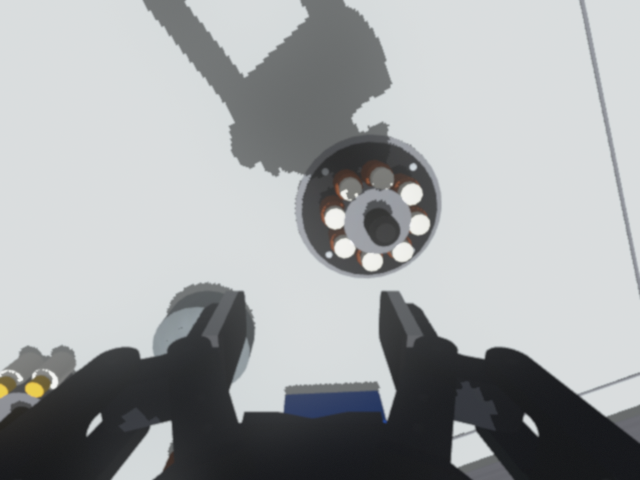

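Emit:
{"op": "servo_tool", "data": {
  "deltas": [
    [[60,-20,-55,0,0],[60,-40,-110,0,0],[60,-60,-165,0,0],[60,-80,-220,0,0],[60,-98,-272,0,0]]
  ]
}}

```text
time: 9.2
tool_pos: [0.4592, -0.0379, 0.2021]
tool_rot: [0.002, 0.208, 0.978, -0.0]
contact_force: [0.9, -0.5, -0.1]
gripper_width: 0.705
```

Emit:
{"op": "servo_tool", "data": {
  "deltas": [
    [[60,-15,-42,0,0],[60,-15,-42,0,0],[60,-15,-42,0,0]]
  ]
}}

```text
time: 9.57
tool_pos: [0.4451, -0.0782, 0.2014]
tool_rot: [0.001, 0.209, 0.978, 0.0]
contact_force: [-0.7, 0.5, -0.3]
gripper_width: 0.702
```

Run:
```python
from h import *
c=calibration("wrist");s=state();f=grab_frame("wrist");print(s["tool_pos"])
u,v=knob(c,f,.445,-.078,.076,"k2");print(u,v)
np.save("c2.npy",c["world_from_camera"])
```

```text
[ 0.44508063 -0.07817965  0.20138809]
272 197
```

View pics/k2.png

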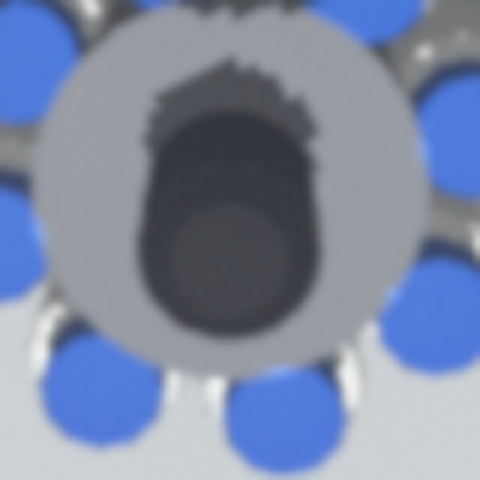

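Emit:
{"op": "servo_tool", "data": {
  "deltas": [
    [[60,1,-1,-40,0],[60,1,-1,-80,0],[60,1,-1,-112,0],[60,1,-1,-131,0],[60,1,-1,-131,0]]
  ]
}}

```text
time: 10.25
tool_pos: [0.4447, -0.0777, 0.0677]
tool_rot: [-0.002, 0.207, 0.978, 0.0]
contact_force: [0.0, -0.3, 1.3]
gripper_width: 0.7
```

Emit:
{"op": "servo_tool", "data": {
  "deltas": [
    [[35,0,0,0,0],[0,0,0,0,0],[0,0,0,0,0],[0,0,0,0,0],[0,0,0,0,0]]
  ]
}}

```text
time: 10.88
tool_pos: [0.4469, -0.0795, 0.0709]
tool_rot: [0.001, 0.208, 0.978, 0.0]
contact_force: [-0.2, 1.6, 6.5]
gripper_width: 0.231
```

Emit:
{"op": "servo_tool", "data": {
  "deltas": [
    [[0,0,0,0,0],[0,0,0,5,0],[0,0,0,20,0],[0,0,0,50,0],[0,0,0,100,0]]
  ]
}}

```text
time: 11.5
tool_pos: [0.4439, -0.0788, 0.1686]
tool_rot: [-0.002, 0.208, 0.978, 0.0]
contact_force: [1.3, -1.1, -1.8]
gripper_width: 0.231
```

Emit:
{"op": "servo_tool", "data": {
  "deltas": [
    [[0,10,30,30,0],[0,29,80,45,0],[0,48,134,45,0],[0,67,188,45,0],[0,86,242,45,0]]
  ]
}}

```text
time: 12.12
tool_pos: [0.5319, 0.1644, 0.2149]
tool_rot: [0.0, 0.208, 0.978, -0.0]
contact_force: [1.2, -1.4, -2.7]
gripper_width: 0.238
```

Emit:
{"op": "servo_tool", "data": {
  "deltas": [
    [[0,10,25,0,0],[0,20,50,0,0],[0,20,52,0,0],[0,20,52,0,0]]
  ]
}}

```text
time: 12.62
tool_pos: [0.5513, 0.2143, 0.2143]
tool_rot: [-0.0, 0.208, 0.978, -0.0]
contact_force: [0.4, 0.2, -1.7]
gripper_width: 0.23
```

Run:
```python
from h import *
c=calibration("wrist");s=state();f=grab_frame("wrist");print(s["time"],s["tool_pos"],s["contact_force"],s["gripper_width"])
print(proj(c,[.578,.286,.086]));cv2.imwrite("pics/w4.png",f[:,:,::-1])
u,v=knob(c,f,.578,.286,.086,"k4");print(u,v)
```

```text
12.625 [0.55132025 0.21427706 0.21427423] [ 0.40408157  0.22013212 -1.66881974] 0.22969334349704654
[421.12211244 230.30275303]
381 190
```

View pics/w4.png

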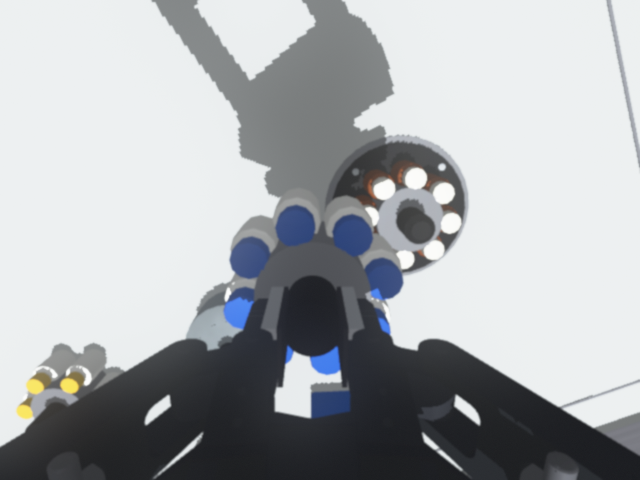

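View pics/k4.png

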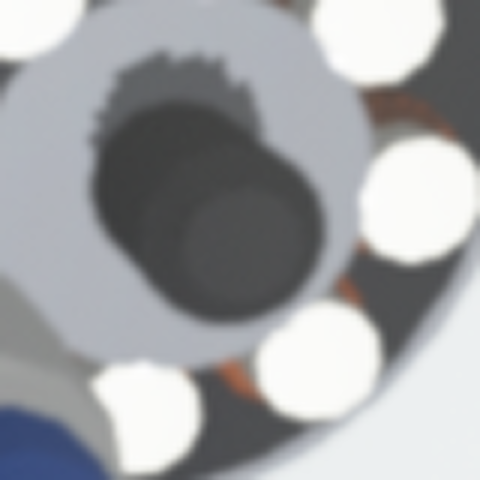

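Emit:
{"op": "servo_tool", "data": {
  "deltas": [
    [[0,13,36,0,0],[0,26,70,0,0],[0,26,71,-5,0],[0,26,71,-35,0],[0,26,71,-60,0]]
  ]
}}

```text
time: 13.3
tool_pos: [0.5772, 0.2841, 0.1533]
tool_rot: [-0.0, 0.209, 0.978, -0.001]
contact_force: [-0.7, 0.4, -2.5]
gripper_width: 0.226
```

Emit:
{"op": "servo_tool", "data": {
  "deltas": [
    [[0,0,0,-14,0],[0,0,0,-22,0],[0,0,0,-25,0],[0,0,0,-26,0],[0,0,0,-26,0]]
  ]
}}

```text
time: 13.92
tool_pos: [0.5782, 0.2859, 0.1292]
tool_rot: [0.001, 0.208, 0.978, 0.0]
contact_force: [-0.4, -0.4, -3.5]
gripper_width: 0.232
```

Emit:
{"op": "servo_tool", "data": {
  "deltas": [
    [[0,0,0,-1,0],[0,0,0,-1.5,0],[0,0,0,-2,0],[0,0,0,-2,0]]
  ]
}}

```text
time: 14.42
tool_pos: [0.5777, 0.2857, 0.1263]
tool_rot: [-0.0, 0.208, 0.978, -0.0]
contact_force: [0.6, 0.6, -3.7]
gripper_width: 0.236
```

Emit:
{"op": "servo_tool", "data": {
  "deltas": [
    [[0,0,0,-0.5,0],[0,0,0,-1,0],[0,0,0,-1,0]]
  ]
}}

```text
time: 14.8
tool_pos: [0.5777, 0.2857, 0.1252]
tool_rot: [-0.0, 0.208, 0.978, -0.0]
contact_force: [-1.1, -0.1, -2.9]
gripper_width: 0.235
```

Commanded z is 125; continuing down in small steps.

Emit:
{"op": "servo_tool", "data": {
  "deltas": [
    [[0,0,0,-0.5,0],[0,0,0,-1,0],[0,0,0,-1,0]]
  ]
}}

```text
time: 15.18
tool_pos: [0.5779, 0.2858, 0.125]
tool_rot: [0.0, 0.208, 0.978, 0.0]
contact_force: [-1.9, -0.5, 2.2]
gripper_width: 0.231
```

Emit:
{"op": "servo_tool", "data": {
  "deltas": [
    [[0,0,0,-0.5,0],[0,0,0,-1,0],[0,0,0,-1,0]]
  ]
}}

```text
time: 15.55
tool_pos: [0.578, 0.2859, 0.125]
tool_rot: [0.0, 0.208, 0.978, 0.0]
contact_force: [-4.4, -1.7, 6.6]
gripper_width: 0.232
```

Emit:
{"op": "servo_tool", "data": {
  "deltas": [
    [[0,0,0,1,0],[20,0,0,1,0],[40,0,0,2,0],[55,0,0,2,0],[55,0,0,2,0]]
  ]
}}

```text
time: 16.18
tool_pos: [0.5777, 0.2856, 0.1249]
tool_rot: [-0.0, 0.208, 0.978, -0.0]
contact_force: [0.4, 0.2, 0.4]
gripper_width: 0.643
```

Emit:
{"op": "servo_tool", "data": {
  "deltas": [
    [[55,0,0,5,0],[55,0,0,25,0],[55,0,0,65,0],[55,0,-25,105,0],[55,0,-60,125,0]]
  ]
}}

```text
time: 16.8
tool_pos: [0.579, 0.226, 0.2558]
tool_rot: [0.003, 0.208, 0.978, 0.002]
contact_force: [0.0, 0.8, -0.1]
gripper_width: 0.642
```

Run:
```python
from h import *
c=calibration("wrist");s=state();f=grab_frame("wrist");print(s["time"],s["tool_pos"],s["contact_force"],s["gripper_width"])
print(proj(c,[.578,.286,.130]));cv2.imwrite("pics/w5.png",f[:,:,::-1])
```

```text
16.8 [0.57902871 0.22602694 0.25578968] [ 0.02515267  0.8428921  -0.10307424] 0.642267939950025
[391.48165895 201.1719628 ]
```

View pics/w5.png

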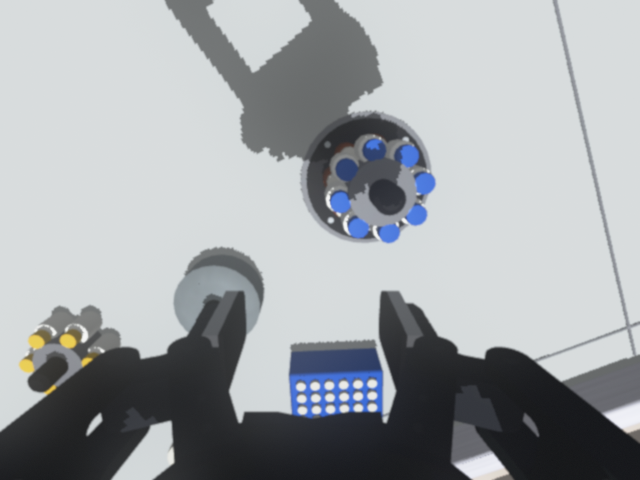

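Emit:
{"op": "servo_tool", "data": {
  "deltas": [
    [[60,7,-55,0,0],[60,14,-112,0,0],[60,22,-168,0,0],[60,30,-224,-10,0],[60,37,-275,-30,0]]
  ]
}}

```text
time: 17.48
tool_pos: [0.616, -0.0514, 0.2232]
tool_rot: [0.003, 0.209, 0.978, 0.0]
contact_force: [-0.6, 0.4, 0.9]
gripper_width: 0.697
```

Emit:
{"op": "servo_tool", "data": {
  "deltas": [
    [[60,4,-31,-20,0],[60,4,-31,-20,0],[60,4,-31,-20,0]]
  ]
}}

```text
time: 17.85
tool_pos: [0.6192, -0.0799, 0.2017]
tool_rot: [0.001, 0.208, 0.978, 0.0]
contact_force: [-0.0, 0.6, 0.0]
gripper_width: 0.703
```

Run:
```python
from h import *
c=calibration("wrist");s=state();f=grab_frame("wrist");print(s["time"],s["tool_pos"])
u,v=knob(c,f,.619,-.080,.076,"k5");print(u,v,proj(c,[.619,-.080,.076]))
```

```text
17.85 [ 0.61919105 -0.07986678  0.20171976]
272 197 [312.12310126 237.37031116]
```

View pics/k5.png

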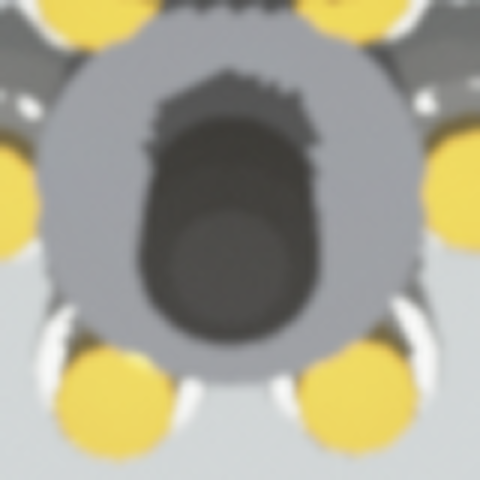

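Emit:
{"op": "servo_tool", "data": {
  "deltas": [
    [[60,1,-1,-40,0],[60,1,-1,-80,0],[60,1,-1,-112,0],[60,1,-1,-131,0],[60,1,-1,-131,0]]
  ]
}}

```text
time: 18.52
tool_pos: [0.6192, -0.0803, 0.0686]
tool_rot: [-0.001, 0.208, 0.978, 0.0]
contact_force: [-0.9, -0.4, 1.1]
gripper_width: 0.706
```

Emit:
{"op": "servo_tool", "data": {
  "deltas": [
    [[35,0,0,0,0],[0,0,0,0,0],[0,0,0,0,0],[0,0,0,0,0],[0,0,0,0,0]]
  ]
}}

```text
time: 19.15
tool_pos: [0.6211, -0.0816, 0.0714]
tool_rot: [0.002, 0.208, 0.978, 0.0]
contact_force: [-0.5, 0.9, 5.2]
gripper_width: 0.232
```

Emit:
{"op": "servo_tool", "data": {
  "deltas": [
    [[0,0,0,0,0],[0,0,0,5,0],[0,0,0,20,0],[0,0,0,50,0],[0,0,0,100,0]]
  ]
}}

```text
time: 19.77
tool_pos: [0.6178, -0.0808, 0.1679]
tool_rot: [-0.003, 0.208, 0.978, 0.0]
contact_force: [1.4, 0.4, -1.9]
gripper_width: 0.23
```

Emit:
{"op": "servo_tool", "data": {
  "deltas": [
    [[0,-2,20,40,0],[0,-9,75,90,0],[0,-16,132,91,0],[0,-23,188,91,0],[0,-32,265,91,0]]
  ]
}}

```text
time: 20.4
tool_pos: [0.5888, 0.1705, 0.2612]
tool_rot: [0.0, 0.209, 0.978, 0.0]
contact_force: [0.9, 0.5, -2.5]
gripper_width: 0.235
```

Emit:
{"op": "servo_tool", "data": {
  "deltas": [
    [[0,0,30,0,0],[0,0,30,0,0],[0,0,30,0,0],[0,0,30,0,0]]
  ]
}}

```text
time: 20.9
tool_pos: [0.5896, 0.1976, 0.2603]
tool_rot: [-0.0, 0.209, 0.978, -0.0]
contact_force: [-0.4, -1.0, -2.0]
gripper_width: 0.232
```

Run:
```python
from h import *
c=calibration("wrist");s=state();f=grab_frame("wrist");print(s["time"],s["tool_pos"],s["contact_force"],s["gripper_width"])
print(proj(c,[.578,.286,.130]));cv2.imwrite("pics/w6.png",f[:,:,::-1])
```

```text
20.9 [0.58957927 0.19763901 0.260333  ] [-0.42687176 -1.04376029 -2.00803326] 0.23187159170272417
[424.53789468 169.76027677]
```

View pics/w6.png

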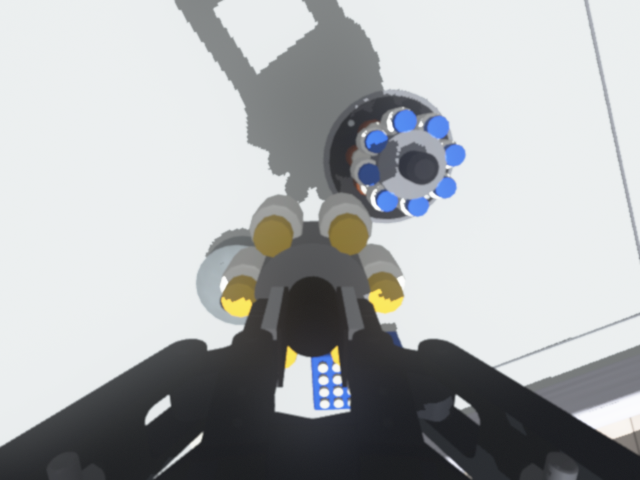

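Run:
```python
from h import *
grab_frame("wrist")
c=calibration("wrist");s=state();f=grab_frame("wrist");print(s["time"],s["tool_pos"])
u,v=knob(c,f,.578,.286,.130,"k6");print(u,v,proj(c,[.578,.286,.13]))
f=grab_frame("top");c=calibration("top");u,v=knob(c,f,.578,.286,.130,"k6t",30);print(u,v,proj(c,[.578,.286,.13]))
```

```text
21.0 [0.58961676 0.19774173 0.26031092]
384 129 [424.35257684 169.71621654]
121 209 [151.96802512 239.93464938]
```

View pics/k6.png

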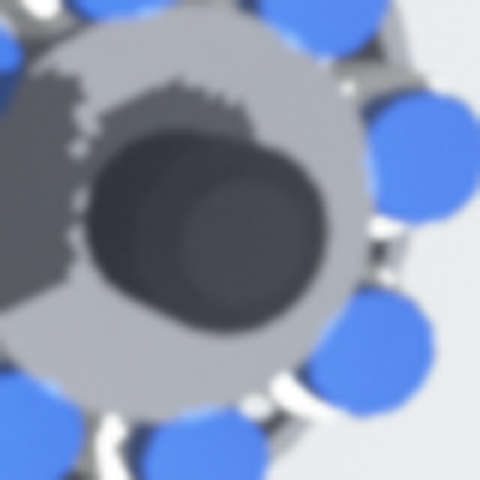

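View pics/k6t.png

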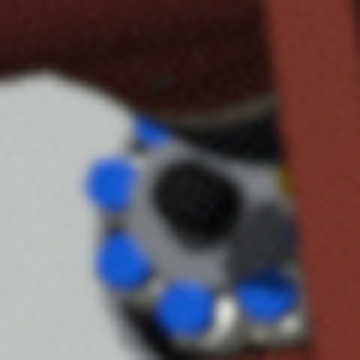

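Emit:
{"op": "servo_tool", "data": {
  "deltas": [
    [[0,-5,36,0,0],[0,-10,76,0,0],[0,-12,88,0,0],[0,-12,88,-25,0],[0,-12,88,-50,0]]
  ]
}}

```text
time: 21.72
tool_pos: [0.5779, 0.2864, 0.2102]
tool_rot: [0.001, 0.208, 0.978, -0.0]
contact_force: [0.3, 0.4, -2.4]
gripper_width: 0.229
```

Emit:
{"op": "servo_tool", "data": {
  "deltas": [
    [[0,0,0,-18,0],[0,0,0,-30,0],[0,0,0,-35,0],[0,0,0,-37,0],[0,0,0,-37,0]]
  ]
}}

```text
time: 22.35
tool_pos: [0.5779, 0.2869, 0.1741]
tool_rot: [0.001, 0.208, 0.978, 0.0]
contact_force: [-0.3, 0.9, -2.4]
gripper_width: 0.234
```

Emit:
{"op": "servo_tool", "data": {
  "deltas": [
    [[0,0,0,-1,0],[0,0,0,-2,0],[0,0,0,-3,0],[0,0,0,-3,0]]
  ]
}}

```text
time: 22.85
tool_pos: [0.5774, 0.2868, 0.1702]
tool_rot: [-0.0, 0.208, 0.978, -0.0]
contact_force: [0.1, 0.2, -3.2]
gripper_width: 0.23
```

Emit:
{"op": "servo_tool", "data": {
  "deltas": [
    [[0,0,0,-0.5,0],[0,0,0,-1,0],[0,0,0,-1,0]]
  ]
}}

```text
time: 23.22
tool_pos: [0.5775, 0.2868, 0.1696]
tool_rot: [0.0, 0.208, 0.978, 0.0]
contact_force: [-0.1, -0.7, -0.3]
gripper_width: 0.23
```

Emit:
{"op": "servo_tool", "data": {
  "deltas": [
    [[0,0,0,-0.5,0],[0,0,0,-1,0],[0,0,0,-1,0]]
  ]
}}

```text
time: 23.6
tool_pos: [0.5778, 0.2869, 0.1695]
tool_rot: [0.0, 0.208, 0.978, 0.0]
contact_force: [-2.4, 0.1, 5.3]
gripper_width: 0.231
```

Emit:
{"op": "servo_tool", "data": {
  "deltas": [
    [[0,0,0,-0.5,0],[0,0,0,-0.5,0],[0,0,0,-0.5,0]]
  ]
}}

```text
time: 23.98
tool_pos: [0.5779, 0.2869, 0.1695]
tool_rot: [0.001, 0.208, 0.978, 0.0]
contact_force: [-3.9, -1.7, 7.1]
gripper_width: 0.229
```

Emit:
{"op": "servo_tool", "data": {
  "deltas": [
    [[0,0,0,1,0],[20,0,0,1,0],[40,0,0,2,0],[55,0,0,2,0],[55,0,0,2,0]]
  ]
}}

```text
time: 24.6
tool_pos: [0.5774, 0.2867, 0.1693]
tool_rot: [-0.0, 0.208, 0.978, -0.0]
contact_force: [0.4, 0.6, -1.1]
gripper_width: 0.644
```

Emit:
{"op": "servo_tool", "data": {
  "deltas": [
    [[55,0,0,5,0],[55,0,0,25,0],[55,0,0,60,0],[55,0,-25,85,0],[55,0,-70,85,0]]
  ]
}}

```text
time: 25.22
tool_pos: [0.5792, 0.2175, 0.2606]
tool_rot: [0.004, 0.207, 0.978, 0.002]
contact_force: [0.8, -0.9, -0.4]
gripper_width: 0.644
```

Run:
```python
from h import *
c=calibration("wrist");s=state();f=grab_frame("wrist");print(s["time"],s["tool_pos"],s["contact_force"],s["gripper_width"])
print(proj(c,[.578,.286,.174]));cv2.imwrite("pics/w7.png",f[:,:,::-1])
```

```text
25.225 [0.57923582 0.2175011  0.26059135] [ 0.84100994 -0.89797587 -0.39154486] 0.6438885593665024
[419.34101358 207.25164686]
```

View pics/w7.png

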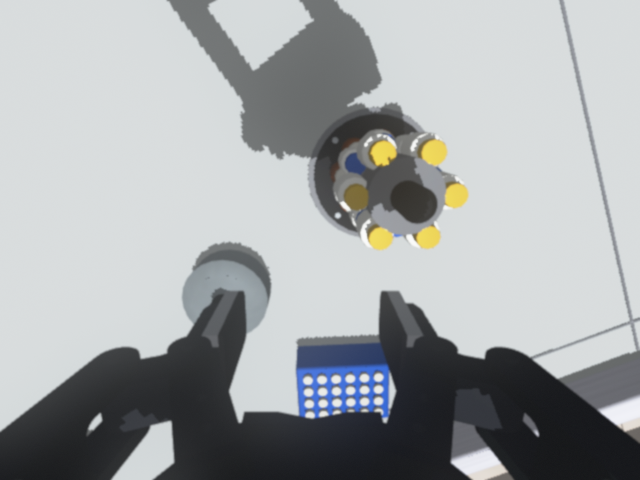

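Emit:
{"op": "servo_tool", "data": {
  "deltas": [
    [[60,20,-47,0,0],[60,40,-94,-10,0],[60,50,-118,-35,0],[60,50,-118,-54,0],[60,50,-118,-54,0]]
  ]
}}

```text
time: 25.9
tool_pos: [0.6263, 0.0993, 0.1992]
tool_rot: [-0.002, 0.208, 0.978, -0.0]
contact_force: [1.1, -0.0, 0.3]
gripper_width: 0.701
```

Emit:
{"op": "servo_tool", "data": {
  "deltas": [
    [[60,0,0,0,0],[60,0,0,0,0]]
  ]
}}

```text
time: 26.15
tool_pos: [0.6279, 0.0998, 0.2024]
tool_rot: [0.001, 0.208, 0.978, 0.0]
contact_force: [0.5, 0.0, -0.8]
gripper_width: 0.7
```

Run:
```python
from h import *
c=calibration("wrist");s=state();f=grab_frame("wrist");print(s["time"],s["tool_pos"])
u,v=knob(c,f,.628,.099,.076,"k7",50);print(u,v,proj(c,[.628,.099,.076]))
```

```text
26.15 [0.6279352  0.09977592 0.20243709]
261 187 [311.40421486 237.69261876]
```

View pics/k7.png

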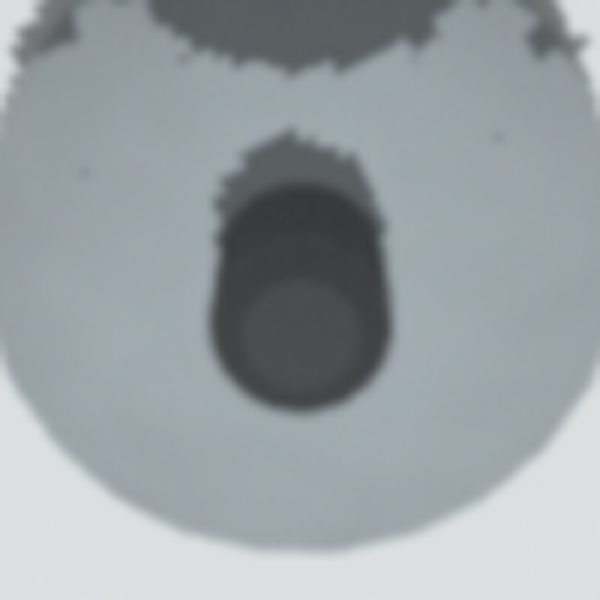

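Emit:
{"op": "servo_tool", "data": {
  "deltas": [
    [[60,2,-1,-40,0],[60,2,-1,-80,0],[60,2,-1,-112,0],[60,2,-1,-131,0],[60,2,-1,-131,0]]
  ]
}}

```text
time: 26.82
tool_pos: [0.6286, 0.098, 0.0686]
tool_rot: [-0.001, 0.208, 0.978, -0.0]
contact_force: [0.1, -0.5, -0.0]
gripper_width: 0.705
```

Emit:
{"op": "servo_tool", "data": {
  "deltas": [
    [[35,0,0,0,0],[0,0,0,0,0],[0,0,0,0,0],[0,0,0,0,0],[0,0,0,0,0]]
  ]
}}

```text
time: 27.45
tool_pos: [0.6308, 0.0978, 0.072]
tool_rot: [0.002, 0.208, 0.978, 0.0]
contact_force: [-0.7, 0.4, 5.3]
gripper_width: 0.233
```

Emit:
{"op": "servo_tool", "data": {
  "deltas": [
    [[0,0,0,0,0],[0,0,0,5,0],[0,0,0,20,0],[0,0,0,50,0],[0,0,0,100,0]]
  ]
}}

```text
time: 28.08
tool_pos: [0.6275, 0.0978, 0.1684]
tool_rot: [-0.003, 0.208, 0.978, -0.001]
contact_force: [0.9, 0.2, -2.6]
gripper_width: 0.229
```

Emit:
{"op": "servo_tool", "data": {
  "deltas": [
    [[0,0,0,50,0],[0,0,0,100,0],[0,0,0,131,0],[0,-10,30,141,0],[0,-20,70,141,0]]
  ]
}}

```text
time: 28.7
tool_pos: [0.6097, 0.1679, 0.3132]
tool_rot: [0.001, 0.209, 0.978, 0.001]
contact_force: [0.6, 0.6, -2.9]
gripper_width: 0.231
```

Emit:
{"op": "servo_tool", "data": {
  "deltas": [
    [[0,-15,40,0,0],[0,-15,40,0,0],[0,-15,40,0,0],[0,-15,40,0,0]]
  ]
}}

```text
time: 29.2
tool_pos: [0.5947, 0.2069, 0.3108]
tool_rot: [-0.0, 0.209, 0.978, -0.0]
contact_force: [-0.3, -0.6, -2.8]
gripper_width: 0.227
```

Run:
```python
from h import *
grab_frame("wrist")
c=calibration("wrist");s=state();f=grab_frame("wrist");print(s["time"],s["tool_pos"],s["contact_force"],s["gripper_width"])
cv2.imwrite("pics/w8.png",f[:,:,::-1])
u,v=knob(c,f,.578,.286,.174,"k8",50);print(u,v,proj(c,[.578,.286,.174]))
```

```text
29.25 [0.59473779 0.20683558 0.31075142] [ 0.5170894   0.33097213 -2.06028627] 0.22726191123568082
356 117 [406.80271613 167.47645592]
```

View pics/w8.png

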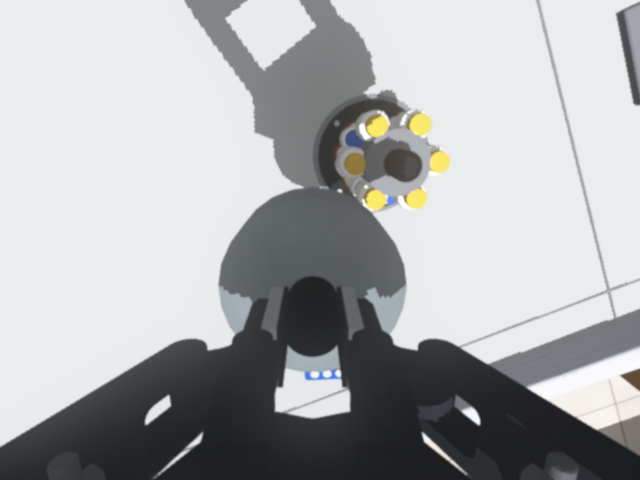

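View pics/k8.png

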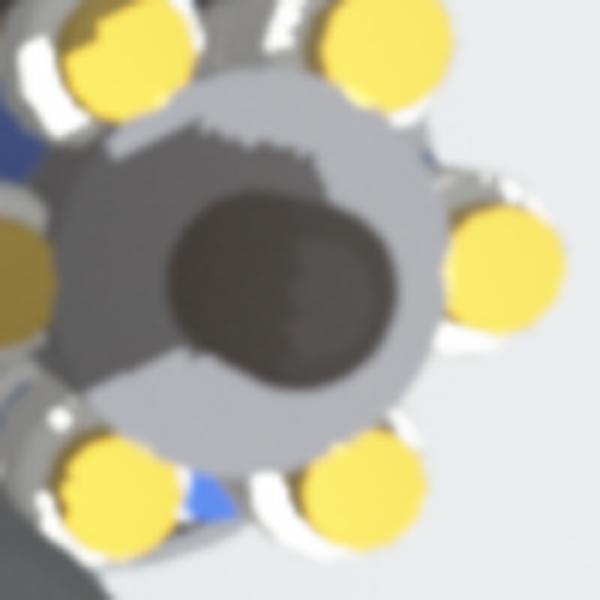

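Emit:
{"op": "servo_tool", "data": {
  "deltas": [
    [[0,-8,36,0,0],[0,-15,70,0,0],[0,-17,80,0,0],[0,-17,80,-25,0],[0,-17,80,-50,0]]
  ]
}}

```text
time: 29.92
tool_pos: [0.578, 0.2872, 0.2607]
tool_rot: [0.001, 0.209, 0.978, 0.0]
contact_force: [-0.1, -0.2, -3.7]
gripper_width: 0.235
```

Emit:
{"op": "servo_tool", "data": {
  "deltas": [
    [[0,0,0,-20,0],[0,0,0,-34,0],[0,0,0,-39,0],[0,0,0,-41,0],[0,0,0,-41,0]]
  ]
}}

```text
time: 30.55
tool_pos: [0.5779, 0.2879, 0.2207]
tool_rot: [0.001, 0.208, 0.978, 0.0]
contact_force: [0.8, 1.0, -2.6]
gripper_width: 0.232
```

Emit:
{"op": "servo_tool", "data": {
  "deltas": [
    [[0,0,0,-1,0],[0,0,0,-2,0],[0,0,0,-3,0],[0,0,0,-3,0]]
  ]
}}

```text
time: 31.05
tool_pos: [0.5774, 0.2878, 0.2167]
tool_rot: [-0.0, 0.208, 0.978, -0.0]
contact_force: [-0.5, 0.9, -2.5]
gripper_width: 0.228
```

Emit:
{"op": "servo_tool", "data": {
  "deltas": [
    [[0,0,-1,-0.5,0],[0,0,-1,-1,0],[0,0,-1,-1.5,0],[0,0,-1,-2,0],[0,0,-1,-2,0]]
  ]
}}

```text
time: 31.68
tool_pos: [0.5774, 0.2868, 0.2147]
tool_rot: [-0.0, 0.208, 0.978, -0.0]
contact_force: [0.3, -0.2, -3.7]
gripper_width: 0.231
```

Emit:
{"op": "servo_tool", "data": {
  "deltas": [
    [[0,0,0,-0.5,0],[0,0,0,-1,0],[0,0,0,-1,0]]
  ]
}}

```text
time: 32.05
tool_pos: [0.5775, 0.2868, 0.2141]
tool_rot: [0.0, 0.208, 0.978, 0.0]
contact_force: [-1.2, 0.2, -1.3]
gripper_width: 0.23
```

Emit:
{"op": "servo_tool", "data": {
  "deltas": [
    [[0,0,0,-0.5,0],[0,0,0,-1,0],[0,0,0,-1,0]]
  ]
}}

```text
time: 32.42
tool_pos: [0.5778, 0.2869, 0.2141]
tool_rot: [0.001, 0.208, 0.978, 0.0]
contact_force: [-2.0, -0.8, 5.1]
gripper_width: 0.231
```

Seated at TCP z 214 mm, as expected. Before releasing, a quick scene look.

Run:
```python
from h import *
f=grab_frame("scene");cv2.imwrite("pics/s9.png",cv2.resize(f[120:340,380:560,::-1],None,fx=2.7,fy=2.7,interpolation=cv2.INTER_CUBIC))
```

```text
(no output)
```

View pics/s9.png

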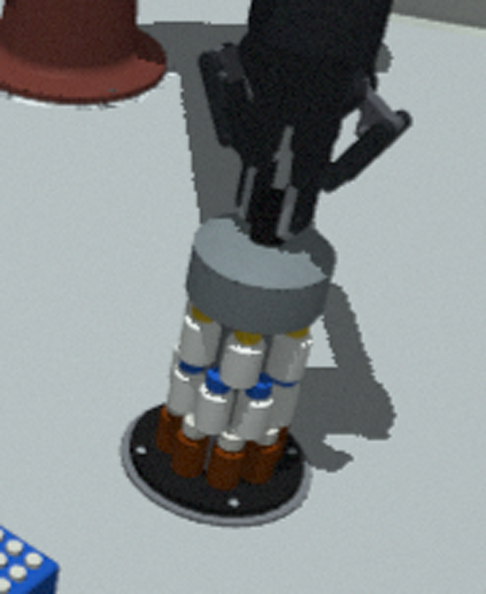

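The stack is seated and in order (the lean is perspective at the image edge). Releasing and backing off.

Emit:
{"op": "servo_tool", "data": {
  "deltas": [
    [[0,0,0,1,0],[20,0,0,1,0],[40,0,0,2,0],[55,0,0,2,0],[55,0,0,2,0]]
  ]
}}

```text
time: 33.1
tool_pos: [0.5774, 0.2867, 0.2144]
tool_rot: [-0.0, 0.208, 0.978, -0.0]
contact_force: [0.2, -0.0, -1.1]
gripper_width: 0.642
```

Emit:
{"op": "servo_tool", "data": {
  "deltas": [
    [[55,0,0,5,0],[55,0,0,25,0],[55,0,0,60,0],[55,0,0,95,0],[55,0,0,100,0]]
  ]
}}

```text
time: 33.72
tool_pos: [0.579, 0.2873, 0.3207]
tool_rot: [0.004, 0.208, 0.978, 0.002]
contact_force: [0.4, 0.3, 0.3]
gripper_width: 0.645
```

Emit:
{"op": "servo_tool", "data": {
  "deltas": [
    [[55,-30,-50,0,0],[55,-60,-100,0,0],[55,-90,-150,0,0],[55,-120,-200,0,0],[55,-120,-200,0,0]]
  ]
}}

```text
time: 34.35
tool_pos: [0.456, 0.0846, 0.3143]
tool_rot: [0.0, 0.21, 0.978, -0.0]
contact_force: [1.0, 0.7, -0.3]
gripper_width: 0.647
```

Run:
```python
from h import *
print({k:state()[k] for k in("time","tool_pos","contact_force")})
for n in("scene","top"):
    f=grab_frame(n);cv2.imwrite(f"pics/{n}9.png",f[:,:,::-1])
c=calibration("top")
for z in(.01,.054,.098,.142,.186,.218):print(z,proj(calibration("scene"),[.578,.286,z]),proj(c,[.578,.286,z]))
```

```text
{'time': 34.35, 'tool_pos': array([0.45595445, 0.08462842, 0.31434729]), 'contact_force': array([ 0.95720457,  0.7005917 , -0.30755137])}
0.01 [460.42928547 286.01270198] [168.41593075 247.92642473]
0.054 [464.48600024 268.05627735] [162.80348306 245.19942579]
0.098 [468.77289474 249.08099757] [156.72126061 242.24417079]
0.142 [473.31013171 228.99761526] [150.10770528 239.0307496 ]
0.186 [478.12029966 207.70614597] [142.89001249 235.52378764]
0.218 [481.8044076  191.39900824] [137.21243149 232.76514147]
```

View pics/scene9.png

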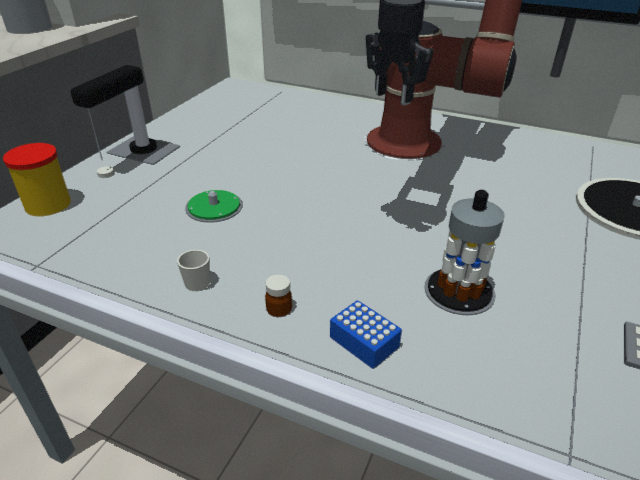

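View pics/top9.png

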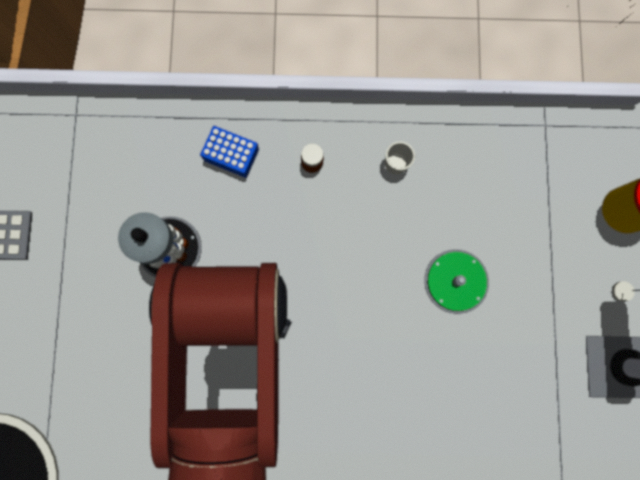

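The scene shows the stack upright, with the cover knob at (481,193) against a predicted (482,191). In the top view the knob is about (139,235) against (137,233). The bystanders are at their original pixels and green is empty.

```bash
python3 -c "
from plant import *
print(job_done(),state()['time'])"
```

```text
the job is handed in; nothing more can be done
the job is handed in; nothing more can be done
```

The stack is on the black turntable in the order asked: amber, blue, yellow, then the grey cover. I handed the job in at about 34.5 s of the 96 s allowed.

- **Placing:** I lowered each piece in steps of 0.5–1 mm until the wrist force showed it resting, then opened the gripper. The largest upward force I read was about 8 N.
- **Seated heights:** At seating the tool stood at 80, 125, 169.5 and 214 mm, which is close to the expected 44 mm per piece.
- **Final pictures:** The stack looks level and centred. The cover knob is within about 2 px of where a perfectly centred stack would put it in both views, roughly 2–5 mm. Closer wrist views of the first three knobs agreed to 1–2 mm.
- **Surroundings:** The green turntable is empty, and the jar, tip box and beaker are at their starting pixels. The gripper is open and well clear.

**Disagreements:** The wrist camera put the loose knobs 2–3 mm off the top-camera estimates, so I went in between and the grasps were fine. On one transfer the arm stopped about 16 mm short because I asked for too long a step. I worked from the measured position after that.

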